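# Flip the half-machined blank against the spoilboard edge

### The job

The aluminium blank lies on the gridded set-up pallet with its finished, pocketed face up. Turn it over for the second side without picking it up: with the fingertips push it against the front edge of the raised spoilboard until it tips up and flips over onto the spoilboard, pocket down, then push it flat along the board until its edge sits flush against the metal stop strip. Leave the collet nut, the jar and the wrench where they are.

Things in the scene. Friction and masses are not known exactly. Their poses are not given: they have to be found in the camera images.
- blank: loose flat aluminium block, 64 (x) by 90 (y) by 10 mm thick, about 0.13 kg, square edges; a 40 x 62 mm pocket 3 mm deep is milled in its +z face, up at the start; the -z face is plain. Origin: centre of the plain face, x towards the spoilboard at the start. It starts flat on the low front half of the pallet, turned up to 0.3 rad from square to it.
- far_edge (a point): middle of the blank's lower 90 mm edge on its +x side (at x = +32 mm, z = 0 of the blank): starts nearest the spoilboard and stays low as the hinge line when the blank tips. As the blank turns upright its 10 mm thickness comes to lie against the board, so this edge backs off up to 10 mm. Same axes as the blank.
- near_edge (a point): middle of the blank's 90 mm edge on its -x side (at x = -32 mm, z = 0 of the blank): starts on the robot's side; after the flip it is on the stop strip's side, on top. Same axes as the blank. A fingertip pressed at about 7 N on the 10 mm high side face here, towards the spoilboard, grips by friction and can lead the edge up and over.
- pallet: fixed black gridded plate, 280 (x, away from the robot) by 360 (y) by 15 mm thick, origin at the centre of its underside on the bench. A fixed plywood spoilboard 8 mm thick, 280 mm wide, covers its far half x = 0 to 140 mm: top 23 mm above the bench, vertical front edge at x = 0. Front half is bare, top 15 mm above the bench.
- board_edge (a point): middle of the upper front edge of the spoilboard (pallet x = 0, y = 0, 23 mm above the bench); axes of the pallet.
- stop_face (a point): foot of the middle of the stop strip's face (pallet x = 100 mm, y = 0, 23 mm above the bench, on the spoilboard's top); axes of the pallet. The strip is fixed aluminium, 8 mm high above the spoilboard, 260 mm long in y, 25 mm deep behind this face.
- collet_nut: loose steel collet nut, 26 mm diameter, 20 mm high, standing on the bare front half of the pallet near its left (+y) edge; origin at the centre of its underside. Leave alone.
- screw_jar: loose clear jar with black cap, 48 mm diameter, 55 mm high, on the bench to the left of the pallet; origin at the centre of its underside. Leave alone.
- wrench: loose steel wrench 140 mm long lying on the bench to the right of the pallet; origin under its middle. Leave alone.
Mind the look-alikes: they are no part of the job. There is more than one size of the blank; the job needs the smallest.

How it is judged:
By the outcome, as a careful person would: the job done as asked, in the order asked, and still so for the second after the job is handed in, with the robot touching nothing.
It also fails if it takes over 64 s, if anything falls off the work surface, if the arm or the gripper's body presses on something with over 40 N, if the wrist force passes 120 N, or if a joint passes its speed limit or range.

### The arm

A 6-joint arm with a two-finger parallel gripper is mounted at the origin on the work surface. World frame = base frame: x ahead of the robot, y to its left, z up, the work surface at z = 0. Lengths are in m, angles in rad, forces in N, time in s.
With the tool pointing down it reaches from about 0.35 to 0.95 m from the base axis. Payload 17.4 kg.
Tool frame: the origin (TCP) lies at the very end of the fingers, on their centre line; the grasp point (between the pads) lies r.hold_point_z behind it (r.hold_point_z is the distance from the TCP to the grasp point, in m); z points along the fingers, y is the direction in which the jaws open and shut (so a half turn about z gives the same grasp; the last joint's range is limited). The gripper opens to 93 mm and grips with 3 to 60 N. Pads are 15 mm wide; open, the fingers measure 128 mm over their backs; the gripper's body (75 mm by 188 mm) begins 65 mm behind the grasp point.
Start: joints at [-1.219, 0.116, 1.442, -0, 1.584, -0.038], TCP at [0.256, -0.624, 0.219] pointing down, gripper open.
Joint ranges: [-2.83, 2.83], [-0.83, 2.19], [0.07, 2.5], [-1.14, 4.28], [0.01, 3], [-2.97, 2.97]. Speed limits (rad/s): [1.89, 1.89, 2.22, 3.14, 3.14, 3.14].

### API

Orientations are given as a rotation vector (axis times angle).
In Python, from cell import state, imaging, order, r gives the robot as it stands.
- The arm moves only by the tool send_rows, never from a script. Its argument "rows" is a list that holds one entry, the list of rows, each a list of 6 numbers: the shift along the tool's x, y, z normalised to -1 to 1, where 1 is 0.08 m, then the turn, a rotation vector about the tool's x, y, z normalised to -1 to 1, where 1 is 120 degrees. A call has 1 to 8 rows; each row is the pose to reach, as a shift and turn from the pose measured when the call began, along the tool's axes at that moment; what a row does not reach only later rows make up. A row lasts 1/10 s, in which the tool goes at most 50 mm and 8.59 degrees, less where a joint would pass 70% of its speed; a pose out of reach is approached as far as the arm can. A call with a number of a shift or a turn outside -1 to 1 is refused whole. A call with a gripper value outside its range is refused whole. "grip" is the gripper command: -1 is shut, 1 is fully open, values between are in proportion, set as the call begins (left out, the last holds). The fingers move at their own pace and stop on an object; the grip force is fixed at half the most. Time passes only in rows, so rows that repeat a pose let the fingers close. It gives the time, the measured TCP pose, the force and the opening at its end, in the units of the state.
- state(): the state, without advancing time (a new reading comes with each control period).
- imaging.read_camera(name): name is "scene" or "top"; returns a dict with "img" (420x560x3 uint8, red, green, blue), "camera_matrix" (3x3 intrinsics, pixels), "k1" (the pictures are not rectified: a ray, as slopes to the right and down, at radius r is drawn at 1 + k1 r^2 times it, then the intrinsics apply), "cam_to_world" (4x4, takes a point from camera to world coordinates). Camera axes: x right, y up, looking along -z (the intrinsics and any distortion apply to the point x, -y, -z); pixel columns grow to the right and rows downward; lengths in m; the calibration is good to about 2 mm. A picture is of the moment at which its call begins. There is no depth.
- order.job_done(): hands the job in, once; it reports no verdict.
The state is a dict: "clock": time; "joint_positions": joint angles; "qvel": joint speeds; "joint_torque": joint torques, N m; "eef_pos": TCP position; "ee_rot": TCP orientation; "ft_force": force on the tool from outside, world axes, zero at the start; "ft_torque": the same for the moment, N m; "finger_gap": finger opening in m.
Only numpy, scipy, OpenCV 4.12 (cv2) and the standard library are available. Lean on these libraries where they do the work, as an engineer would, in place of code of your own. Each camera call takes 0.05 s, during which the arm holds its last target. There are 200 camera calls.

## Working session

There is one attempt and no reset: what is moved stays moved. The work goes in short steps, Python scripts to look and compute and a tool call to move; the robot and the scene stay as the last step left them, time stands still between calls to the robot, and variables do not carry over. Pictures are saved under pics/ and viewed, about 8 in all and at most 12, crops included, and the job is handed in when it is done.

Besides the shell and the picture viewer there is one more tool, called after "Emit:" as name(argument=value, ...), one argument or row to a line, values as JSON. send_rows: Moves the arm, as the interface text tells. Scaled input: -1 to 1 covers 0.08 m each way for a shift and 120 degrees each way for a turn. Its arguments: {"type":"object","properties":{"rows":{"type":"array","items":{"type":"array","items":{"type":"array","items":{"type":"number","minimum":-1,"maximum":1}}}},"grip":{"type":"number"}},"required":["rows"]}

```bash
ls; mkdir -p pics; cat > h.py <<'E'
import numpy as np, cv2
from cell import state, imaging, order, r
from scipy.spatial.transform import Rotation as R
def shot(n):
    return imaging.read_camera(n)
def ray(c,u,v):
    K=np.array(c["camera_matrix"]);k=c["k1"]
    d=np.array([(u-K[0,2])/K[0,0],(v-K[1,2])/K[1,1]]);s=d.copy()
    for _ in range(20): s=d/(1+k*(s@s))
    T=np.array(c["cam_to_world"])
    return T[:3,3],T[:3,:3]@np.array([s[0],-s[1],-1])
def onz(c,u,v,z):
    o,d=ray(c,u,v); return o+d*(z-o[2])/d[2]
def proj(c,p):
    K=np.array(c["camera_matrix"]);T=np.array(c["cam_to_world"])
    q=T[:3,:3].T@(np.array(p)-T[:3,3]); s=np.array([q[0],-q[1]])/-q[2]
    s=s*(1+c["k1"]*(s@s)); return K[0,0]*s[0]+K[0,2],K[1,1]*s[1]+K[1,2]
def save(c,f): cv2.imwrite(f,c["img"][:,:,::-1])
E
python3 - <<'E'
from h import *
import pickle
for n in("top","scene"):
    c=shot(n);save(c,f"pics/{n}0.png");pickle.dump(c,open(f"{n}0.pkl","wb"));print(n,c["cam_to_world"],c["camera_matrix"],c["k1"])
print(state(),r.hold_point_z)
E
```

```text
pics
top [[-0.00382159  0.9951647  -0.09814586  0.57806654]
 [-0.99993281 -0.00272875  0.01126671  0.0347243 ]
 [ 0.01094442  0.09818232  0.99510826  0.85287659]
 [ 0.          0.          0.          1.        ]] [[395.48573613   0.         277.60706686]
 [  0.         395.48573613 216.48833362]
 [  0.           0.           1.        ]] -0.05241917113039066
scene [[-0.83022342 -0.29915951  0.47035375  1.0210183 ]
 [ 0.55742763 -0.44839254  0.69872639  0.60561688]
 [ 0.00187247  0.84228719  0.53902577  0.50311683]
 [ 0.          0.          0.          1.        ]] [[406.26217726   0.         276.99508518]
 [  0.         406.26217726 211.63696746]
 [  0.           0.           1.        ]] -0.02134242817909418
{'clock': 0.1, 'joint_positions': array([-1.21880986e+00,  1.16407031e-01,  1.44223555e+00,  1.01615360e-05,
        1.58399886e+00, -3.77863850e-02]), 'qvel': array([ 0.00019351, -0.00209008, -0.00194903, -0.00012809, -0.00218091,
        0.0006725 ]), 'joint_torque': array([ 3.19178354e-03, -7.22891951e+01, -6.23863578e+01,  7.81631959e-02,
        2.27785972e-02, -2.80068440e-05]), 'eef_pos': array([ 0.25641944, -0.62418276,  0.21797687]), 'ee_rot': array([-3.08110340e+00, -6.08184759e-01,  2.41904493e-04]), 'ft_force': array([-0.55048402,  0.58476171, -0.58631796]), 'ft_torque': array([-0.03049933, -0.01090368, -0.02302629]), 'finger_gap': 0.09274514521183558} 0.0188
```

View pics/top0.png

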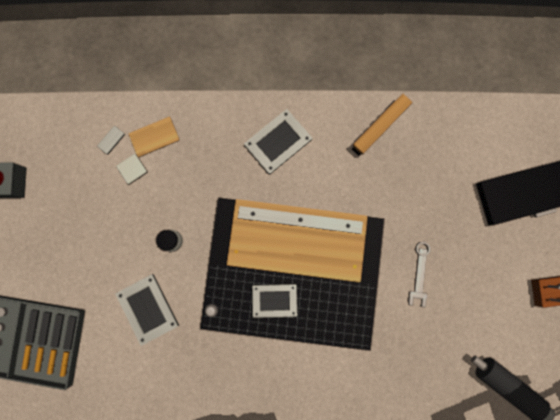

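View pics/scene0.png

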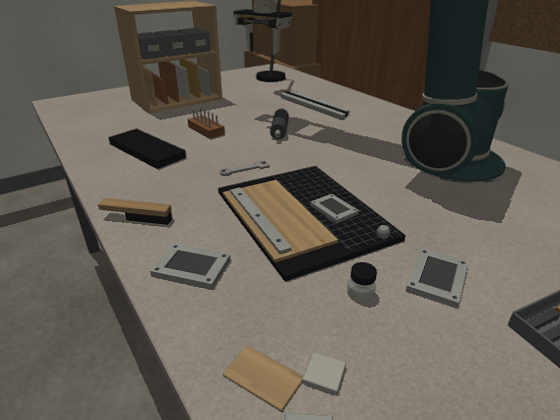

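Top view: the look-alike plates are at (278,141) and (149,309), both larger and lying on the bench. The plate at (275,301) is on the pallet's bare half and is the smallest, so that is the blank. The collet nut is at (211,311), the jar at (168,240) and the wrench at (420,275). Next I measure and take a close crop.

```bash
cat > meas.py <<'E'
from h import *
def box(c,mask,z):
    m=cv2.morphologyEx(mask.astype(np.uint8),cv2.MORPH_OPEN,np.ones((3,3)))
    cs,_=cv2.findContours(m,cv2.RETR_EXTERNAL,cv2.CHAIN_APPROX_NONE)
    k=max(cs,key=cv2.contourArea)
    P=np.array([onz(c,u,v,z)[:2] for u,v in k[:,0]])
    return cv2.minAreaRect((P*1000).astype(np.float32)),k
E
python3 - <<'E'
from meas import *
import pickle
c=pickle.load(open("top0.pkl","rb"));im=c["img"]
hsv=cv2.cvtColor(im,cv2.COLOR_RGB2HSV)
for p in [(265,288),(258,293),(275,301),(300,212),(300,250),(250,320),(300,330),(150,300),(400,150)]: print(p,im[p[1],p[0]],hsv[p[1],p[0]])
sub=lambda m,a,b,x,y:(lambda z:(z.__setitem__((slice(b,y),slice(a,x)),m[b:y,a:x]),z)[1])(np.zeros_like(m))
blank=sub((hsv[...,2]>120),235,275,315,325)
print("blank",box(c,blank,.025))
wood=sub((hsv[...,1]>95)&(hsv[...,2]>90),215,195,385,290)
b,k=box(c,wood,.023);print("wood",b,cv2.boxPoints(b))
strip=sub((hsv[...,1]<70)&(hsv[...,2]>120),232,200,370,240)
b,k=box(c,strip,.031);print("strip",b,cv2.boxPoints(b))
dark=sub((hsv[...,2]<75),190,190,395,360)
d=cv2.morphologyEx(((dark>0)|wood|blank|strip).astype(np.uint8),cv2.MORPH_CLOSE,np.ones((7,7)))
b,k=box(c,d>0,.015);print("pallet",b,cv2.boxPoints(b))
cv2.imwrite("pics/crop1.png",cv2.resize(im[190:360,190:400,::-1],None,fx=3.5,fy=3.5,interpolation=cv2.INTER_CUBIC))
E
```

```text
(265, 288) [185 178 165] [ 20  28 185]
(258, 293) [174 166 153] [ 19  31 174]
(275, 301) [61 58 58] [ 0 13 61]
(300, 212) [181 138  85] [ 17 135 181]
(300, 250) [192 148  86] [ 18 141 192]
(250, 320) [33 32 35] [130  22  35]
(300, 330) [23 24 24] [90 11 24]
(150, 300) [56 55 51] [24 23 56]
(400, 150) [170 151 131] [ 15  59 170]
blank (((485.4782409667969, 32.4618034362793), (88.9710464477539, 63.34606170654297), 89.70313262939453), array([[[262, 285]],

       [[261, 286]],

       [[260, 286]],

       [[259, 286]],

       [[258, 286]],

       [[257, 286]],

       [[257, 287]],

       [[257, 288]],

       [[257, 289]],

       [[256, 290]],

       [[255, 290]],

       [[254, 290]],

       [[253, 290]],

       [[253, 291]],

       [[253, 292]],

       [[253, 293]],

       [[253, 294]],

       [[253, 295]],

       [[253, 296]],

       [[253, 297]],

       [[253, 298]],

       [[253, 299]],

       [[253, 300]],

       [[253, 301]],

       [[253, 302]],

       [[253, 303]],

       [[253, 304]],

       [[253, 305]],

       [[253, 306]],

       [[253, 307]],

    
[... 2799 characters left out ...]
265, 285]],

       [[264, 285]],

       [[263, 285]]], dtype=int32))
wood ((610.2379760742188, -15.954910278320312), (282.9435119628906, 141.7589569091797), 82.5430908203125) [[ 521.59766 -147.03143]
 [ 662.1577  -165.42899]
 [ 698.8783   115.12161]
 [ 558.31824  133.51917]]
strip ((652.864990234375, -21.348251342773438), (259.2121276855469, 25.43135643005371), 82.51618194580078) [[ 623.37695  -148.1941  ]
 [ 648.5917   -151.50645 ]
 [ 682.353     105.497604]
 [ 657.1383    108.80995 ]]
pallet ((559.0859985351562, -8.4305419921875), (358.297607421875, 312.73626708984375), 82.66900634765625) [[ 381.1365  -166.16216]
 [ 691.3163  -206.06767]
 [ 737.0355   149.30107]
 [ 426.8557   189.20659]]
```

View pics/crop1.png

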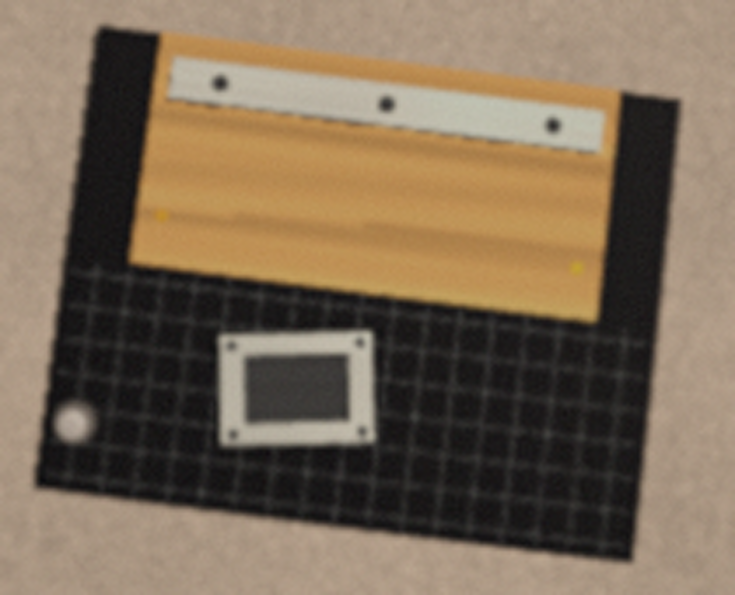

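The crop confirms it: the pocketed plate measures 89 x 63 mm, at crop pixel (297,388), about 7° from square to the board. In world mm the board edge centre is about (540,-7), the board x axis is at -7.5°, and the stop is about 101 mm further on (expected 100).

Plan:
- Tool vertical, with tool x along board x and the two fingertips about 46 mm apart.
- Push the blank against the board edge, then lead the near edge up the arc.
- Tip it over, then push it to the stop.

First I turn the tool and move towards the start.

```bash
cat > b.py <<'E'
from h import *
A=np.deg2rad(-7.46);E0=np.array([.5402,-.0069]);u=np.array([np.cos(A),np.sin(A)]);w=np.array([-u[1],u[0]])
def bf(p): d=np.array(p[:2])-E0; return np.array([d@u*1000,d@w*1000])
def wf(a,b): return E0+(a*u+b*w)/1000
def rep():
    s=state();p=s["eef_pos"];M=R.from_rotvec(s["ee_rot"]).as_matrix();f=s["ft_force"]
    print("t",round(s["clock"],2),"u,w,z",bf(p).round(1),round(p[2]*1000,1),"F u,w,z",round(f[:2]@u,1),round(f[:2]@w,1),round(f[2],1),"gap",round(s["finger_gap"]*1000,1))
    return p,M
def to(a,b,z,up=False):
    p,M=rep(); t=np.append(wf(a,b),z/1000)
    Mt=np.column_stack([np.append(u,0),np.append(-w,0),[0,0,-1]])
    print("shift",(M.T@(t-p)/.08).round(3),"turn",(R.from_matrix(M.T@Mt).as_rotvec(degrees=True)/120).round(3))
E
python3 -c "
from b import *
to(-125,30,218)"
```

```text
t 0.1 u,w,z [-201.2 -648.9] 218.0 F u,w,z -0.6 0.5 -0.6 gap 92.7
shift [ 5.043 -6.891  0.007] turn [-0.     0.     0.248]
```

Emit:
send_rows(
  rows=[
    [[0.33,-0.5,0,0,0,0.07],[0.73,-1,0,0,0,0.14],[0.73,-1,0,0,0,0.2],[0.73,-1,0,0,0,0.248]],
  ],
  grip=-0.01,
)

```text
clock: 0.5
eef_pos: [0.2805, -0.5268, 0.2183]
ee_rot: [-3.134, 0.209, 0.0]
ft_force: [-1.0, -0.2, 1.0]
finger_gap: 0.0653
```

```bash
python3 -c "
from b import *
to(-125,30,218)"
```

```text
t 0.5 u,w,z [-190.  -549.2] 218.3 F u,w,z -1.0 -0.4 1.0 gap 65.3
shift [ 0.789 -7.243  0.008] turn [-0.     0.    -0.002]
```

Emit:
send_rows(
  rows=[
    [[0.06,-0.6,0,0,0,0],[0.11,-1,0,0,0,0],[0.11,-1,0,0,0,0]],
  ],
)

```text
clock: 0.8
eef_pos: [0.3006, -0.4461, 0.2186]
ee_rot: [-3.134, 0.206, -0.001]
ft_force: [-0.4, -0.7, -0.2]
finger_gap: 0.0469
```

Emit:
send_rows(
  rows=[
    [[0.06,-0.6,0,0,0,0],[0.11,-1,0,0,0,0],[0.11,-1,0,0,0,0]],
  ],
)

```text
clock: 1.1
eef_pos: [0.3205, -0.3657, 0.2189]
ee_rot: [-3.135, 0.203, -0.002]
ft_force: [0.4, -0.6, 0.8]
finger_gap: 0.0462
```

Emit:
send_rows(
  rows=[
    [[0.06,-0.6,0,0,0,0],[0.11,-1,0,0,0,0],[0.11,-1,0,0,0,0]],
  ],
)

```text
clock: 1.4
eef_pos: [0.3401, -0.2858, 0.2193]
ee_rot: [-3.135, 0.199, -0.003]
ft_force: [0.1, -0.4, -0.3]
finger_gap: 0.0458
```

Emit:
send_rows(
  rows=[
    [[0.06,-0.6,0,0,0,0],[0.11,-1,0,0,0,0],[0.11,-1,0,0,0,0]],
  ],
)

```text
clock: 1.7
eef_pos: [0.3596, -0.2061, 0.2195]
ee_rot: [-3.135, 0.196, -0.004]
ft_force: [-0.7, -0.6, -0.5]
finger_gap: 0.0458
```

Emit:
send_rows(
  rows=[
    [[0.06,-0.6,0,0,0,0],[0.11,-1,0,0,0,0],[0.11,-1,0,0,0,0]],
  ],
)

```text
clock: 2.0
eef_pos: [0.3791, -0.1266, 0.2197]
ee_rot: [-3.135, 0.192, -0.004]
ft_force: [-0.4, -0.4, -0.1]
finger_gap: 0.046
```

Emit:
send_rows(
  rows=[
    [[0.06,-0.6,0,0,0,0],[0.11,-1,0,0,0,0],[0.11,-1,0,0,0,0]],
  ],
)

```text
clock: 2.3
eef_pos: [0.3984, -0.0474, 0.2197]
ee_rot: [-3.135, 0.188, -0.004]
ft_force: [0.7, -1.0, -1.5]
finger_gap: 0.046
```

```bash
python3 -c "
from b import *
to(-125,30,60)"
```

```text
t 2.3 u,w,z [-135.3  -58.6] 219.7 F u,w,z 0.8 -0.9 -1.5 gap 46.0
shift [ 0.136 -1.104  1.997] turn [-0.    -0.001  0.005]
```

Emit:
send_rows(
  rows=[
    [[0.07,-0.55,0.4,0,0,0],[0.07,-0.9,0.9,0,0,0.005],[0.07,-1,1,0,0,0.005]],
  ],
)

```text
clock: 2.6
eef_pos: [0.413, 0.0314, 0.1359]
ee_rot: [-3.135, 0.204, 0.003]
ft_force: [0.0, -0.6, 1.2]
finger_gap: 0.0459
```

Emit:
send_rows(
  rows=[
    [[0.06,-0.1,0.5,0,0,0],[0.06,-0.1,1,0,0,0],[0.06,-0.1,1,0,0,0]],
  ],
)

```text
clock: 2.9
eef_pos: [0.4168, 0.0372, 0.0519]
ee_rot: [3.134, -0.204, -0.014]
ft_force: [0.5, -0.0, 0.7]
finger_gap: 0.0457
```

```bash
python3 - <<'E'
from b import *
to(-122,30,20)
c=shot("scene");cv2.imwrite("pics/s1.png",cv2.resize(c["img"][140:290,180:440,::-1],None,fx=3,fy=3,interpolation=cv2.INTER_CUBIC))
E
```

```text
t 2.9 u,w,z [-128.1   27.7] 51.9 F u,w,z 0.5 0.1 0.7 gap 45.7
shift [ 0.08  -0.029  0.399] turn [ 0.001  0.004 -0.   ]
```

View pics/s1.png

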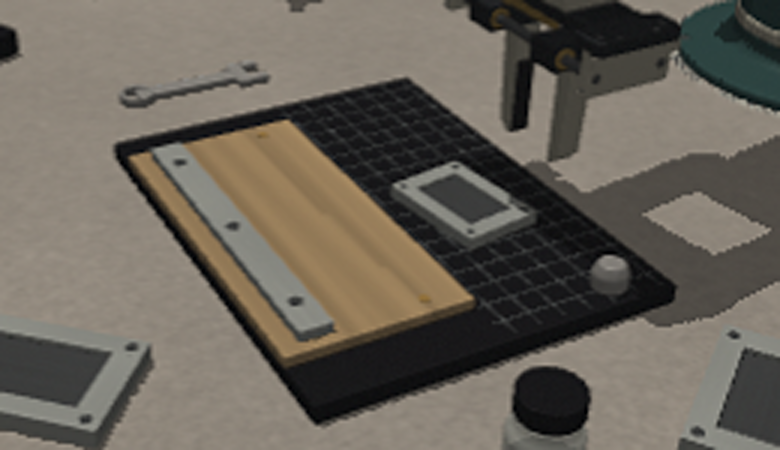

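The fingertips at crop (515,128) and (562,155) straddle the robot side of the blank at (465,200), and everything else is clear. I lower to z = 20 and push slowly. The far edge has about 27 mm to go, so the finger front ends near u = -64.

Emit:
send_rows(
  rows=[
    [[0.04,-0.03,0.2,0,0.004,0],[0.08,-0.03,0.36,0,0.004,0],[0.08,-0.03,0.4,0,0.004,0],[0.08,-0.03,0.4,0,0.004,0]],
  ],
)

```text
clock: 3.35
eef_pos: [0.4249, 0.0385, 0.0238]
ee_rot: [3.133, -0.206, 0.004]
ft_force: [0.1, 0.2, -0.1]
finger_gap: 0.0463
```

```bash
python3 -c "
from b import *
to(-75,30,20)"
```

```text
t 3.35 u,w,z [-120.2   30. ] 23.8 F u,w,z 0.1 0.2 -0.1 gap 46.3
shift [ 0.565 -0.     0.049] turn [ 0.001 -0.001 -0.   ]
```

Emit:
send_rows(
  rows=[
    [[0,0,0.05,0,0,0],[0.06,0,0.05,0,0,0],[0.12,0,0.05,0,0,0],[0.18,0,0.05,0,0,0],[0.24,0,0.05,0,0,0],[0.28,0,0.05,0,0,0]],
  ],
)

```text
clock: 3.95
eef_pos: [0.4476, 0.0355, 0.0199]
ee_rot: [3.134, -0.205, 0.004]
ft_force: [-0.9, 0.1, 0.3]
finger_gap: 0.0462
```

```bash
python3 -c "
from b import *
to(-75,30,20)"
```

```text
t 3.95 u,w,z [-97.4  30.1] 19.9 F u,w,z -0.9 0.0 0.3 gap 46.2
shift [ 0.279  0.    -0.   ] turn [ 0.001 -0.001 -0.   ]
```

Emit:
send_rows(
  rows=[
    [[0.05,0,0,0,0,0],[0.1,0,0,0,0,0],[0.15,0,0,0,0,0],[0.2,0,0,0,0,0],[0.25,0,0,0,0,0],[0.27,0,0,0,0,0]],
  ],
)

```text
clock: 4.55
eef_pos: [0.4693, 0.0327, 0.0199]
ee_rot: [3.134, -0.206, 0.004]
ft_force: [-0.4, -0.2, 0.5]
finger_gap: 0.0461
```

```bash
python3 - <<'E'
from b import *
to(-72,30,20)
c=shot("top");cv2.imwrite("pics/t1.png",cv2.resize(c["img"][200:350,190:400,::-1],None,fx=3.5,fy=3.5,interpolation=cv2.INTER_CUBIC))
E
```

```text
t 4.55 u,w,z [-75.4  30. ] 19.9 F u,w,z -0.3 -0.3 0.5 gap 46.1
shift [ 0.043  0.    -0.001] turn [ 0.001 -0.001 -0.   ]
```

View pics/t1.png

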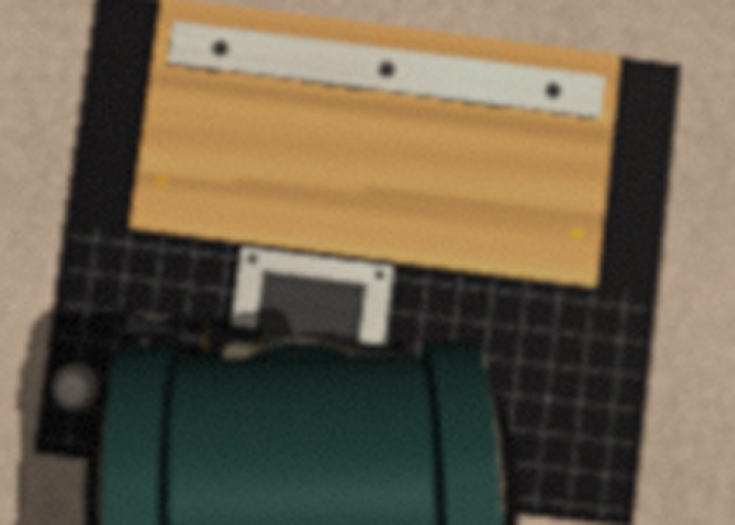

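The blank is now square to the board. Its far edge at crop (315,255) is a few mm from the board edge. I push into contact in small steps and read the force.

Emit:
send_rows(
  rows=[
    [[0.02,0,0,0,0,0],[0.04,0,0,0,0,0],[0.06,0,0,0,0,0],[0.06,0,0,0,0,0]],
  ],
)

```text
clock: 5.0
eef_pos: [0.4724, 0.0322, 0.0198]
ee_rot: [3.134, -0.205, -0.004]
ft_force: [-20.3, 1.5, 13.6]
finger_gap: 0.0459
```

```bash
python3 -c "
from b import *
rep()"
```

```text
t 5.0 u,w,z [-72.3  30. ] 19.8 F u,w,z -20.3 -1.2 13.6 gap 45.9
```

```bash
cat > arc.py <<'E'
import sys
from b import *
from scipy.optimize import brentq
e,h=-0.8,5.0
def P(th):
    s=8*np.tan(th) if th<np.arctan2(6,8) else 10*np.sin(th)
    return np.array([e-s-64*np.cos(th)+h*np.sin(th)-7.5, 15+64*np.sin(th)+h*np.cos(th)])
if __name__=="__main__":
    th1,dl,n=np.deg2rad(float(sys.argv[1])),float(sys.argv[2]),int(sys.argv[3])
    p,M=rep(); z=p[2]*1000
    t0=brentq(lambda t:P(t)[1]-z,-.1,1.49); print("theta",np.rad2deg(t0).round(1),"slip u err",(bf(p)[0]-P(t0)[0]).round(2))
    Mt=np.column_stack([np.append(u,0),np.append(-w,0),[0,0,-1]])
    print("turn",(R.from_matrix(M.T@Mt).as_rotvec(degrees=True)/120).round(3))
    for k in range(1,n+1):
        t=t0+(th1-t0)*min(1,k/(n-1)); d=P(t)-P(t0)+dl*np.array([np.cos(t),-np.sin(t)])
        print((M.T@np.append(d[0]*u,d[1])/80).round(3).tolist(),np.rad2deg(t).round(1))
E
python3 arc.py 10 1.0 8
```

```text
t 5.0 u,w,z [-72.3  30. ] 19.8 F u,w,z -20.3 -1.2 13.6 gap 45.9
theta -0.1 slip u err 0.03
turn [ 0.001  0.001 -0.   ]
[0.012, 0.0, -0.02] 1.3
[0.011, 0.0, -0.04] 2.8
[0.012, 0.0, -0.06] 4.2
[0.012, 0.0, -0.079] 5.7
[0.013, 0.0, -0.099] 7.1
[0.015, 0.0, -0.119] 8.6
[0.017, 0.0, -0.138] 10.0
[0.017, 0.0, -0.138] 10.0
```

Emit:
send_rows(
  rows=[
    [[0.012,0,-0.02,0,0,0],[0.012,0,-0.04,0,0,0],[0.012,0,-0.06,0,0,0],[0.012,0,-0.08,0,0,0],[0.012,0,-0.08,0,0,0]],
  ],
)

```text
clock: 5.5
eef_pos: [0.4725, 0.0322, 0.0259]
ee_rot: [3.134, -0.205, -0.007]
ft_force: [-7.2, 0.7, -0.8]
finger_gap: 0.046
```

```bash
python3 arc.py 18 1.0 8
```

```text
t 5.5 u,w,z [-72.2  30. ] 25.9 F u,w,z -7.3 -0.2 -0.8 gap 46.0
theta 5.3 slip u err 0.14
turn [ 0.001  0.002 -0.   ]
[0.014, 0.0, -0.024] 7.1
[0.016, 0.0, -0.048] 8.9
[0.019, 0.0, -0.072] 10.7
[0.022, 0.0, -0.096] 12.6
[0.027, 0.0, -0.12] 14.4
[0.032, 0.0, -0.144] 16.2
[0.037, 0.0, -0.167] 18.0
[0.037, 0.0, -0.167] 18.0
```

The force is 7.3 N inward with 0.8 N down, which is about half the blank's weight. The tip is above the flat blank's 25 mm top, so the edge is being lifted. I continue.

Emit:
send_rows(
  rows=[
    [[0.014,0,-0.024,0,0.001,0],[0.016,0,-0.048,0,0.002,0],[0.019,0,-0.072,0,0.002,0],[0.022,0,-0.096,0,0.002,0],[0.027,0,-0.12,0,0.002,0],[0.032,0,-0.144,0,0.002,0],[0.037,0,-0.167,0,0.002,0],[0.037,0,-0.167,0,0.002,0]],
  ],
)

```text
clock: 6.3
eef_pos: [0.4748, 0.0319, 0.0391]
ee_rot: [3.133, -0.205, -0.004]
ft_force: [-7.6, 1.5, 0.8]
finger_gap: 0.0463
```

```bash
python3 arc.py 30 1.0 8
```

```text
t 6.3 u,w,z [-69.9  30. ] 39.1 F u,w,z -7.8 0.5 0.8 gap 46.3
theta 17.5 slip u err 0.47
turn [ 0.001  0.001 -0.   ]
[0.018, 0.0, -0.019] 19.3
[0.025, 0.0, -0.041] 21.1
[0.032, 0.0, -0.063] 22.9
[0.04, 0.0, -0.085] 24.7
[0.048, 0.0, -0.106] 26.4
[0.057, 0.0, -0.127] 28.2
[0.067, 0.0, -0.147] 30.0
[0.067, 0.0, -0.147] 30.0
```

Emit:
send_rows(
  rows=[
    [[0.018,0,-0.02,0,0.001,0],[0.025,0,-0.041,0,0.001,0],[0.032,0,-0.063,0,0.001,0],[0.04,0,-0.085,0,0.001,0],[0.048,0,-0.106,0,0.001,0],[0.057,0,-0.127,0,0.001,0],[0.067,0,-0.147,0,0.001,0],[0.067,0,-0.147,0,0.001,0]],
  ],
)

```text
clock: 7.1
eef_pos: [0.4795, 0.0313, 0.0508]
ee_rot: [3.133, -0.205, -0.004]
ft_force: [-8.4, 1.1, 3.8]
finger_gap: 0.0461
```

```bash
python3 arc.py 42 1.0 8; python3 -c "
from h import *
c=shot('scene');cv2.imwrite('pics/s2.png',cv2.resize(c['img'][150:280,210:400,::-1],None,fx=4,fy=4,interpolation=cv2.INTER_CUBIC))"
```

```text
t 7.1 u,w,z [-65.2  30. ] 50.8 F u,w,z -8.5 0.0 3.8 gap 46.1
theta 29.4 slip u err 0.92
turn [ 0.001  0.001 -0.   ]
[0.021, 0.0, -0.014] 31.2
[0.031, 0.0, -0.034] 33.0
[0.042, 0.0, -0.054] 34.8
[0.053, 0.0, -0.073] 36.6
[0.066, 0.0, -0.091] 38.4
[0.081, 0.0, -0.109] 40.2
[0.095, 0.0, -0.126] 42.0
[0.095, 0.0, -0.126] 42.0
```

View pics/s2.png

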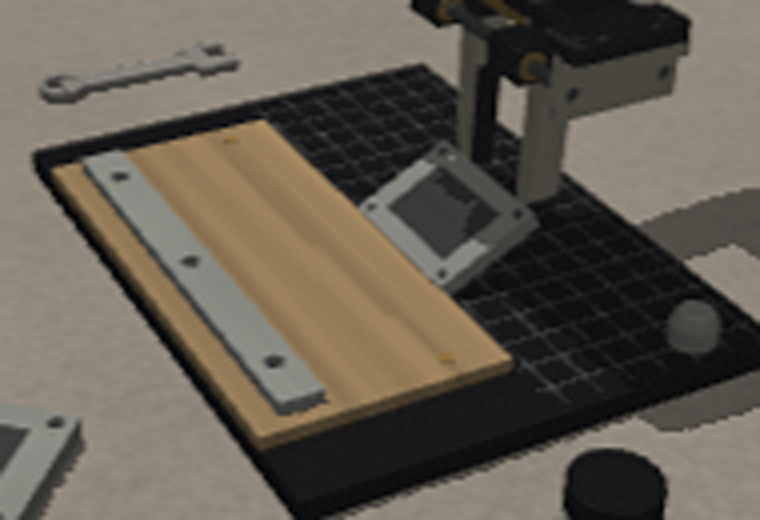

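The blank is clearly tipped to about 30°. Its raised edge (445,150)–(530,220) is held by both fingertips, and its far edge is at the board edge, (370,205)–(460,290). I continue.

Emit:
send_rows(
  rows=[
    [[0.021,0,-0.014,0,0.001,0],[0.031,0,-0.034,0,0.001,0],[0.042,0,-0.054,0,0.001,0],[0.053,0,-0.073,0,0.001,0],[0.066,0,-0.091,0,0.001,0],[0.081,0,-0.109,0,0.001,0],[0.095,0,-0.126,0,0.001,0],[0.095,0,-0.126,0,0.001,0]],
  ],
)

```text
clock: 7.95
eef_pos: [0.4862, 0.0305, 0.0611]
ee_rot: [3.133, -0.205, -0.004]
ft_force: [-13.5, 1.2, 9.6]
finger_gap: 0.0462
```

```bash
python3 arc.py 54 1.0 8
```

```text
t 7.95 u,w,z [-58.4  30. ] 61.1 F u,w,z -13.6 -0.6 9.6 gap 46.2
theta 41.4 slip u err 1.22
turn [ 0.001  0.001 -0.   ]
[0.025, 0.0, -0.009] 43.2
[0.04, 0.0, -0.025] 45.0
[0.057, 0.0, -0.041] 46.8
[0.074, 0.0, -0.056] 48.6
[0.091, 0.0, -0.071] 50.4
[0.109, 0.0, -0.085] 52.2
[0.128, 0.0, -0.098] 54.0
[0.128, 0.0, -0.098] 54.0
```

```bash
python3 arc.py 54 0.5 8
```

```text
t 7.95 u,w,z [-58.4  30. ] 61.1 F u,w,z -13.6 -0.6 9.6 gap 46.2
theta 41.4 slip u err 1.22
turn [ 0.001  0.001 -0.   ]
[0.02, 0.0, -0.013] 43.2
[0.036, 0.0, -0.03] 45.0
[0.052, 0.0, -0.046] 46.8
[0.07, 0.0, -0.061] 48.6
[0.087, 0.0, -0.076] 50.4
[0.105, 0.0, -0.09] 52.2
[0.124, 0.0, -0.103] 54.0
[0.124, 0.0, -0.103] 54.0
```

Emit:
send_rows(
  rows=[
    [[0.02,0,-0.013,0,0.001,0],[0.036,0,-0.03,0,0.001,0],[0.052,0,-0.046,0,0.001,0],[0.07,0,-0.061,0,0.001,0],[0.087,0,-0.076,0,0.001,0],[0.105,0,-0.09,0,0.001,0],[0.124,0,-0.103,0,0.001,0],[0.124,0,-0.103,0,0.001,0]],
  ],
)

```text
clock: 8.75
eef_pos: [0.4955, 0.0293, 0.0705]
ee_rot: [3.133, -0.205, -0.003]
ft_force: [-16.1, 1.3, 18.2]
finger_gap: 0.0458
```

```bash
python3 arc.py 66 0.6 8
```

```text
t 8.75 u,w,z [-49.   30.1] 70.5 F u,w,z -16.1 -0.8 18.2 gap 45.8
theta 55.3 slip u err -0.22
turn [ 0.001  0.001 -0.   ]
[0.021, 0.0, -0.004] 56.8
[0.038, 0.0, -0.014] 58.4
[0.055, 0.0, -0.024] 59.9
[0.073, 0.0, -0.033] 61.4
[0.09, 0.0, -0.041] 62.9
[0.109, 0.0, -0.049] 64.5
[0.127, 0.0, -0.056] 66.0
[0.127, 0.0, -0.056] 66.0
```

Emit:
send_rows(
  rows=[
    [[0.021,0,-0.005,0,0.001,0],[0.037,0,-0.016,0,0.001,0],[0.054,0,-0.026,0,0.001,0],[0.071,0,-0.036,0,0.001,0],[0.088,0,-0.045,0,0.001,0],[0.106,0,-0.054,0,0.001,0],[0.124,0,-0.062,0,0.001,0],[0.124,0,-0.062,0,0.001,0]],
  ],
)

```text
clock: 9.55
eef_pos: [0.5056, 0.028, 0.0776]
ee_rot: [3.133, -0.205, 0.001]
ft_force: [-14.9, 0.3, 24.6]
finger_gap: 0.0458
```

```bash
python3 arc.py 78 0.4 8
```

```text
t 9.55 u,w,z [-38.8  30.1] 77.6 F u,w,z -14.8 -1.7 24.6 gap 45.8
theta 72.9 slip u err -6.92
turn [ 0.001 -0.    -0.   ]
[0.011, -0.0, 0.003] 73.6
[0.02, -0.0, 0.001] 74.3
[0.03, -0.0, -0.001] 75.1
[0.04, -0.0, -0.003] 75.8
[0.049, -0.0, -0.005] 76.5
[0.059, -0.0, -0.006] 77.3
[0.069, -0.0, -0.008] 78.0
[0.069, -0.0, -0.008] 78.0
```

```bash
python3 -c "
from h import *
c=shot('scene');cv2.imwrite('pics/s3.png',cv2.resize(c['img'][160:250,280:390,::-1],None,fx=6.5,fy=6.5,interpolation=cv2.INTER_CUBIC))"
```

```text
(no output)
```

View pics/s3.png

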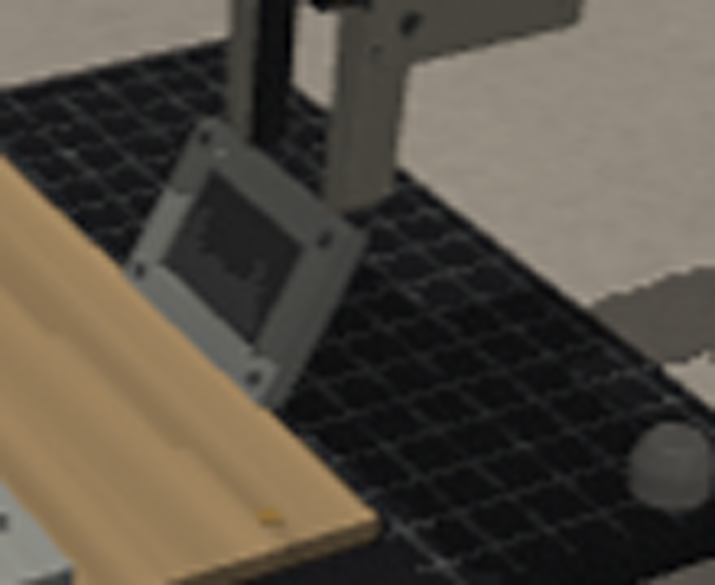

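```bash
python3 - <<'E'
from b import *
import pickle
c=pickle.load(open("scene0.pkl","rb"))
px=lambda x,y:(280+(x+.5)/6.5-.5,160+(y+.5)/6.5-.5)
for q in [(212,120),(368,238)]:
    p=onz(c,*px(*q),.0796);print(bf(p))
def onw(q,wv):
    o,d=ray(c,*px(*q)); n=np.append(w,0); t=(wv/1000+E0@w-o@n)/(d@n); p=o+d*t; return bf(p),p[2]*1000
for q in [(368,238),(270,405),(320,325),(348,270)]: print(q,[onw(q,x) for x in(70,74,78)])
E
```

```text
[-29.72968973 -12.03962392]
[-33.45157751  78.50424782]
(368, 238) [(array([-39.6461388,  70.       ]), np.float64(73.50839155440586)), (array([-36.73250721,  74.        ]), np.float64(76.37359895243662)), (array([-33.81887561,  78.        ]), np.float64(79.23880635046743))]
(270, 405) [(array([-6.67296687, 70.        ]), np.float64(18.644661427069497)), (array([-3.97924477, 74.        ]), np.float64(21.875774034949114)), (array([-1.28552267, 78.        ]), np.float64(25.10688664282873))]
(320, 325) [(array([-23.826122,  70.      ]), np.float64(44.86420983067474)), (array([-21.01799957,  74.        ]), np.float64(47.920455193135645)), (array([-18.20987715,  78.        ]), np.float64(50.97670055559655))]
(348, 270) [(array([-32.94737381,  70.        ]), np.float64(63.291250163207636)), (array([-30.0784186,  74.       ]), np.float64(66.22459921431462)), (array([-27.20946338,  78.        ]), np.float64(69.15794826542154))]
```

Measured from this picture, the blank is at about 60°. Its far-upper edge is on the top of the board edge, so it is now a strut squeezed between the fingertips and the board corner. The measured force line passes through that corner. I therefore lead the tip round the board corner and pitch the tool with the blank so that the fingertips stay on its face past upright.

```bash
cat > arc2.py <<'E'
import sys
from b import *
C0=np.array([-0.8,23.])
def cp(ph): return 7.5*np.array([np.cos(ph),-np.sin(ph)])
if __name__=="__main__":
    da,dl,n,dphi=np.deg2rad(float(sys.argv[1])),float(sys.argv[2]),int(sys.argv[3]),np.deg2rad(float(sys.argv[4]))
    p,M=rep(); ph=np.arctan2(-(M[:2,0]@u)*0-M[2,0],M[:2,0]@u)
    T=np.append(bf(p)[0],p[2]*1000); c=T+cp(ph); v=c-C0; rho=np.hypot(*v); a=np.arctan2(v[1],-v[0])
    f=state()["ft_force"];F=np.array([f[:2]@u,f[2]])
    print("pitch",np.rad2deg(ph).round(1),"tip",c.round(1),"rho",rho.round(2),"alpha",np.rad2deg(a).round(1),"|F|",np.hypot(*F).round(1),"Fang",np.rad2deg(np.arctan2(F[1],-F[0])).round(1))
    Mt=np.column_stack([np.append(u,0),np.append(-w,0),[0,0,-1]])
    for k in range(1,n+1):
        x=min(1,k/(n-1));t=a+da*x;q=ph+dphi*x
        d=C0+(rho-dl)*np.array([-np.cos(t),np.sin(t)])-cp(q)-T
        rv=R.from_matrix(M.T@R.from_rotvec(q*np.append(w,0)).as_matrix()@Mt).as_rotvec(degrees=True)/120
        print((M.T@np.append(d[0]*u,d[1])/80).round(3).tolist(),rv.round(3).tolist(),np.rad2deg(t).round(1))
E
python3 arc2.py 12 1.0 8 10
```

```text
t 9.6 u,w,z [-38.9  30.1] 77.6 F u,w,z -14.2 -2.8 23.7 gap 45.8
pitch -0.0 tip [-31.4  77.6] rho 62.58 alpha 60.7 |F| 27.7 Fang 59.0
[0.026, -0.0, -0.002] [0.001, -0.012, -0.0] 62.4
[0.047, 0.0, -0.015] [0.001, -0.024, -0.0] 64.1
[0.068, 0.0, -0.027] [0.001, -0.036, -0.0] 65.9
[0.089, 0.0, -0.039] [0.001, -0.048, -0.0] 67.6
[0.111, 0.0, -0.049] [0.001, -0.06, -0.0] 69.3
[0.133, 0.0, -0.059] [0.001, -0.071, -0.0] 71.0
[0.155, 0.0, -0.069] [0.001, -0.083, -0.0] 72.7
[0.155, 0.0, -0.069] [0.001, -0.083, -0.0] 72.7
```

Emit:
send_rows(
  rows=[
    [[0.026,0,-0.002,0,-0.012,0],[0.047,0,-0.015,0,-0.024,0],[0.068,0,-0.027,0,-0.036,0],[0.089,0,-0.039,0,-0.048,0],[0.111,0,-0.049,0,-0.06,0],[0.133,0,-0.059,0,-0.071,0],[0.155,0,-0.069,0,-0.083,0],[0.155,0,-0.069,0,-0.083,0]],
  ],
)

```text
clock: 10.4
eef_pos: [0.5187, 0.0263, 0.085]
ee_rot: [-3.114, 0.204, 0.27]
ft_force: [-7.3, -1.6, 21.0]
finger_gap: 0.0461
```

```bash
python3 arc2.py 12 1.0 8 12
```

```text
t 10.4 u,w,z [-25.7  30.1] 85.0 F u,w,z -7.0 -2.6 21.0 gap 46.1
pitch 9.9 tip [-18.3  83.7] rho 63.2 alpha 74.0 |F| 22.1 Fang 71.6
[0.027, -0.0, -0.001] [0.001, -0.014, -0.0] 75.7
[0.048, -0.0, -0.013] [0.001, -0.029, -0.0] 77.4
[0.07, -0.0, -0.025] [0.001, -0.043, -0.0] 79.1
[0.092, 0.0, -0.036] [0.001, -0.057, -0.0] 80.8
[0.115, 0.0, -0.046] [0.001, -0.071, -0.0] 82.5
[0.137, 0.0, -0.055] [0.001, -0.086, -0.0] 84.2
[0.16, 0.0, -0.064] [0.001, -0.1, -0.0] 86.0
[0.16, 0.0, -0.064] [0.001, -0.1, -0.0] 86.0
```

Force angle 71.6° against strut angle 74°, so the strut is still held. Continuing.

Emit:
send_rows(
  rows=[
    [[0.027,0,-0.001,0,-0.014,0],[0.048,0,-0.013,0,-0.029,0],[0.07,0,-0.025,0,-0.043,0],[0.092,0,-0.036,0,-0.057,0],[0.115,0,-0.046,0,-0.071,0],[0.137,0,-0.055,0,-0.086,0],[0.16,0,-0.064,0,-0.1,0],[0.16,0,-0.064,0,-0.1,0]],
  ],
)

```text
clock: 11.2
eef_pos: [0.5331, 0.0244, 0.0895]
ee_rot: [-3.055, 0.2, 0.591]
ft_force: [-1.6, -1.1, 18.4]
finger_gap: 0.0458
```

```bash
python3 arc2.py 12 1.0 8 12; python3 -c "
from h import *
c=shot('scene');cv2.imwrite('pics/s4.png',cv2.resize(c['img'][150:250,260:390,::-1],None,fx=6,fy=6,interpolation=cv2.INTER_CUBIC))"
```

```text
t 11.2 u,w,z [-11.1  30.1] 89.5 F u,w,z -1.5 -1.3 18.4 gap 45.8
pitch 21.9 tip [-4.2 86.7] rho 63.78 alpha 87.0 |F| 18.4 Fang 85.5
[0.027, -0.0, -0.001] [0.001, -0.014, -0.0] 88.7
[0.049, -0.0, -0.013] [0.001, -0.029, -0.0] 90.4
[0.071, -0.0, -0.024] [0.001, -0.043, -0.0] 92.1
[0.093, -0.0, -0.034] [0.001, -0.057, -0.001] 93.8
[0.116, -0.0, -0.044] [0.001, -0.071, -0.001] 95.5
[0.139, -0.0, -0.053] [0.001, -0.086, -0.001] 97.3
[0.163, -0.0, -0.061] [0.001, -0.1, -0.001] 99.0
[0.163, -0.0, -0.061] [0.001, -0.1, -0.001] 99.0
```

View pics/s4.png

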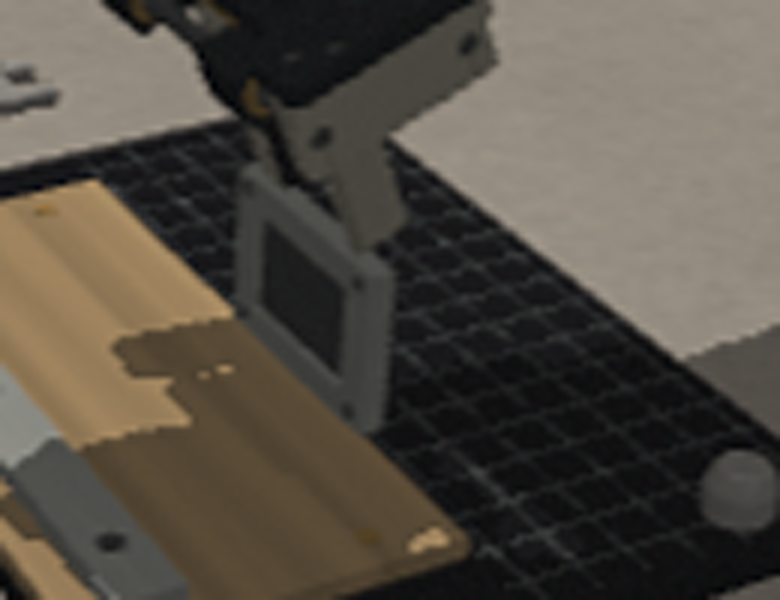

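The blank is upright, (240,170)–(385,430), with its lower edge on the board's front edge and the pocket facing the stop. I lead it past the balance point at about 97°.

Emit:
send_rows(
  rows=[
    [[0.027,0,-0.001,0,-0.014,0],[0.049,0,-0.013,0,-0.029,0],[0.071,0,-0.024,0,-0.043,0],[0.093,0,-0.034,0,-0.057,0],[0.116,0,-0.044,0,-0.071,0],[0.139,0,-0.053,0,-0.086,0],[0.163,0,-0.061,0,-0.1,0],[0.163,0,-0.061,0,-0.1,0]],
  ],
)

```text
clock: 12.05
eef_pos: [0.5479, 0.0224, 0.0907]
ee_rot: [-2.965, 0.195, 0.901]
ft_force: [1.7, -1.0, 17.0]
finger_gap: 0.0459
```

```bash
python3 arc2.py 12 0.8 8 10
```

```text
t 12.05 u,w,z [ 3.8 30. ] 90.7 F u,w,z 1.8 -0.8 17.0 gap 45.9
pitch 33.8 tip [10.  86.5] rho 64.4 alpha 99.7 |F| 17.1 Fang 96.1
[0.026, -0.0, -0.003] [0.0, -0.012, -0.001] 101.4
[0.048, -0.0, -0.014] [0.0, -0.024, -0.001] 103.1
[0.071, -0.0, -0.024] [0.0, -0.036, -0.001] 104.8
[0.093, -0.0, -0.034] [0.0, -0.048, -0.001] 106.5
[0.117, -0.0, -0.043] [0.0, -0.06, -0.001] 108.2
[0.14, -0.0, -0.051] [0.0, -0.071, -0.001] 110.0
[0.163, -0.0, -0.059] [0.0, -0.083, -0.001] 111.7
[0.163, -0.0, -0.059] [0.0, -0.083, -0.001] 111.7
```

Emit:
send_rows(
  rows=[
    [[0.026,0,-0.003,0,-0.012,0],[0.048,0,-0.014,0,-0.024,0],[0.071,0,-0.024,0,-0.036,0],[0.093,0,-0.034,0,-0.048,0],[0.117,0,-0.043,0,-0.06,0],[0.14,0,-0.051,0,-0.071,0],[0.163,0,-0.059,0,-0.083,0],[0.163,0,-0.059,0,-0.083,0]],
  ],
)

```text
clock: 12.85
eef_pos: [0.5622, 0.0205, 0.0884]
ee_rot: [-2.866, 0.188, 1.151]
ft_force: [5.4, -1.5, 14.8]
finger_gap: 0.0458
```

```bash
python3 arc2.py 13 0.7 8 10
```

```text
t 12.85 u,w,z [18.2 30. ] 88.4 F u,w,z 5.6 -0.8 14.8 gap 45.8
pitch 43.8 tip [23.6 83.2] rho 65.01 alpha 112.1 |F| 15.8 Fang 110.7
[0.028, -0.0, -0.003] [0.0, -0.012, -0.001] 113.9
[0.052, -0.0, -0.014] [0.0, -0.024, -0.001] 115.8
[0.077, -0.0, -0.024] [0.0, -0.036, -0.001] 117.7
[0.103, -0.0, -0.033] [0.0, -0.048, -0.001] 119.5
[0.128, -0.0, -0.042] [0.0, -0.06, -0.001] 121.4
[0.154, -0.0, -0.049] [0.0, -0.071, -0.001] 123.2
[0.18, -0.0, -0.056] [0.0, -0.083, -0.001] 125.1
[0.18, -0.0, -0.056] [0.0, -0.083, -0.001] 125.1
```

```bash
python3 arc2.py 14 0.1 8 12
```

```text
t 12.85 u,w,z [18.2 30. ] 88.4 F u,w,z 5.6 -0.8 14.8 gap 45.8
pitch 43.8 tip [23.6 83.2] rho 65.01 alpha 112.1 |F| 15.8 Fang 110.7
[0.027, -0.0, -0.012] [0.0, -0.014, -0.001] 114.1
[0.054, -0.0, -0.024] [0.0, -0.029, -0.001] 116.1
[0.081, -0.0, -0.034] [0.0, -0.043, -0.001] 118.1
[0.109, -0.0, -0.044] [0.0, -0.057, -0.001] 120.1
[0.137, -0.0, -0.053] [0.0, -0.071, -0.001] 122.1
[0.165, -0.0, -0.061] [0.0, -0.086, -0.001] 124.1
[0.194, -0.0, -0.068] [0.0, -0.1, -0.001] 126.1
[0.194, -0.0, -0.068] [0.0, -0.1, -0.001] 126.1
```

Emit:
send_rows(
  rows=[
    [[0.027,0,-0.008,0,-0.014,0],[0.054,0,-0.021,0,-0.029,0],[0.081,0,-0.032,0,-0.043,0],[0.109,0,-0.042,0,-0.057,0],[0.137,0,-0.051,0,-0.071,0],[0.165,0,-0.06,0,-0.086,0],[0.194,0,-0.067,0,-0.1,0],[0.194,0,-0.067,0,-0.1,0]],
  ],
)

```text
clock: 13.65
eef_pos: [0.5768, 0.0185, 0.08]
ee_rot: [-2.717, 0.179, 1.443]
ft_force: [-0.2, -0.0, 0.1]
finger_gap: 0.0458
```

```bash
python3 arc2.py 14 0.1 8 10; python3 -c "
from h import *
c=shot('scene');cv2.imwrite('pics/s5.png',cv2.resize(c['img'][150:260,230:390,::-1],None,fx=5,fy=5,interpolation=cv2.INTER_CUBIC))"
```

```text
t 13.65 u,w,z [33.  29.9] 80.0 F u,w,z -0.1 -0.0 0.1 gap 45.8
pitch 56.0 tip [37.2 73.8] rho 63.45 alpha 126.8 |F| 0.2 Fang 29.4
[0.027, -0.0, -0.01] [0.0, -0.012, -0.001] 128.8
[0.053, -0.0, -0.02] [0.0, -0.024, -0.001] 130.8
[0.08, -0.0, -0.029] [0.0, -0.036, -0.001] 132.8
[0.108, -0.0, -0.037] [0.0, -0.048, -0.001] 134.8
[0.135, -0.0, -0.044] [0.0, -0.06, -0.001] 136.8
[0.163, -0.0, -0.05] [0.0, -0.071, -0.001] 138.8
[0.191, -0.0, -0.056] [0.0, -0.083, -0.001] 140.8
[0.191, -0.0, -0.056] [0.0, -0.083, -0.001] 140.8
```

View pics/s5.png

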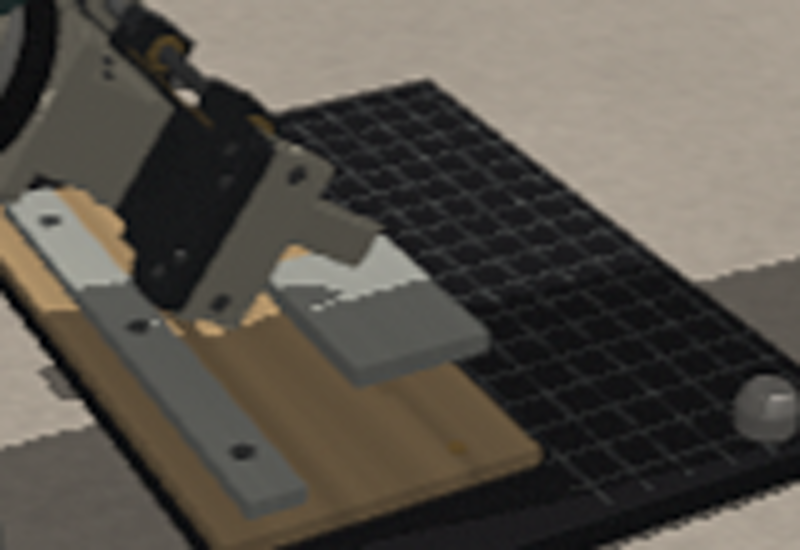

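The blank lies flat on the board, plain face up, near side edge at (275,290)–(360,385), with a small overhang at the front. Next I withdraw upwards, return to vertical and go behind it.

```bash
cat >> b.py <<'E'
def rows(pts):
    p,M=rep()
    Mt=np.column_stack([np.append(u,0),np.append(-w,0),[0,0,-1]])
    for a,b,z,ph in pts:
        rv=R.from_matrix(M.T@R.from_rotvec(np.deg2rad(ph)*np.append(w,0)).as_matrix()@Mt).as_rotvec(degrees=True)/120
        print((M.T@(np.append(wf(a,b),z/1000)-p)/.08).round(2).tolist()+rv.round(3).tolist())
E
python3 -c "
from b import *
rows([(33,30,100,56),(33,30,115,48),(20,30,125,40),(5,30,125,32),(-8,30,125,24),(-20,30,125,16),(-30,30,125,8),(-30,30,125,0)])"
```

```text
t 13.7 u,w,z [33.  29.9] 80.4 F u,w,z 0.8 0.4 0.4 gap 46.0
[-0.2, -0.0, -0.14, 0.0, -0.001, -0.001]
[-0.36, -0.0, -0.24, 0.0, 0.065, -0.001]
[-0.55, 0.0, -0.18, 0.0, 0.132, -0.001]
[-0.66, 0.0, -0.02, 0.0, 0.199, -0.001]
[-0.75, 0.0, 0.11, 0.0, 0.265, -0.001]
[-0.83, 0.0, 0.24, 0.0, 0.332, -0.001]
[-0.9, 0.0, 0.34, 0.0, 0.399, -0.001]
[-0.9, 0.0, 0.34, 0.0, 0.465, -0.001]
```

Emit:
send_rows(
  rows=[
    [[-0.2,0,-0.14,0,0,0],[-0.36,0,-0.24,0,0.065,0],[-0.55,0,-0.18,0,0.13,0],[-0.66,0,-0.02,0,0.2,0],[-0.75,0,0.11,0,0.265,0],[-0.83,0,0.24,0,0.33,0],[-0.9,0,0.34,0,0.4,0],[-0.9,0,0.34,0,0.465,0]],
  ],
)

```text
clock: 14.5
eef_pos: [0.514, 0.0269, 0.1272]
ee_rot: [3.134, -0.205, 0.013]
ft_force: [-0.2, 0.6, 0.9]
finger_gap: 0.0461
```

```bash
python3 -c "
from b import *
rows([(-45,30,125,0),(-45,30,80,0)])"
```

```text
t 14.5 u,w,z [-30.4  30.2] 127.2 F u,w,z -0.3 0.5 0.9 gap 46.1
[-0.18, 0.0, 0.03, 0.0, -0.004, -0.0]
[-0.19, 0.0, 0.59, 0.0, -0.004, -0.0]
```

Emit:
send_rows(
  rows=[
    [[-0.18,0,0,0,-0.004,0],[-0.19,0,0.3,0,-0.004,0],[-0.19,0,0.6,0,-0.004,0],[-0.19,0,0.6,0,-0.004,0]],
  ],
)

```text
clock: 14.9
eef_pos: [0.4978, 0.0289, 0.0779]
ee_rot: [3.134, -0.205, -0.004]
ft_force: [-0.4, 0.1, 0.4]
finger_gap: 0.0462
```

```bash
python3 -c "
from b import *
rows([(-45,30,27,0)])
import pickle
c=shot('top');pickle.dump(c,open('top1.pkl','wb'));cv2.imwrite('pics/t2.png',cv2.resize(c['img'][200:350,190:400,::-1],None,fx=3.5,fy=3.5,interpolation=cv2.INTER_CUBIC))"
```

```text
t 14.9 u,w,z [-46.7  30. ] 77.9 F u,w,z -0.4 0.0 0.4 gap 46.2
[0.02, -0.0, 0.64, 0.0, 0.001, -0.0]
```

View pics/t2.png

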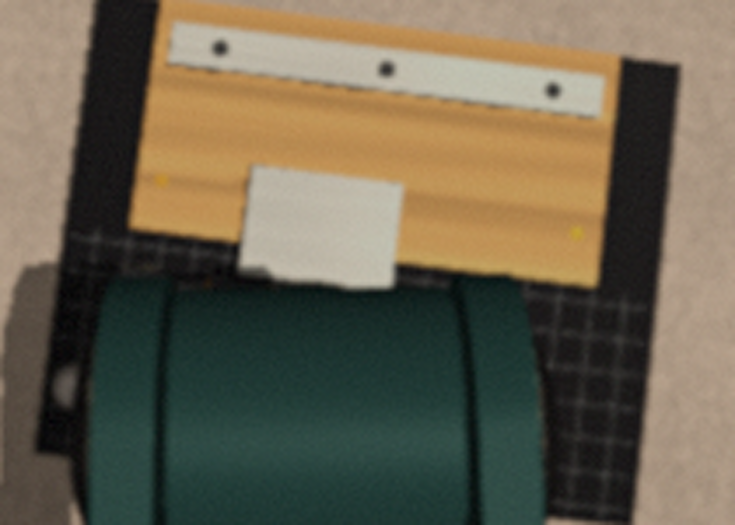

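The blank is square to the board, plain face up. Its leading edge is at crop (327,175) and it overhangs the board front. The fingertips are behind it. I check the numbers before lowering.

```bash
python3 - <<'E'
from b import *
import pickle
c=pickle.load(open('top1.pkl','rb'))
for q in [(250,166),(403,184),(393,289)]: print(bf(onz(c,190+(q[0]+.5)/3.5-.5,200+(q[1]+.5)/3.5-.5,.033)))
E
```

```text
[46.15228296 73.38527406]
[ 47.02877048 -17.62138798]
[-14.72194046 -19.18195806]
```

Emit:
send_rows(
  rows=[
    [[0.01,0,0.3,0,0,0],[0.02,0,0.5,0,0,0],[0.02,0,0.63,0,0,0],[0.02,0,0.63,0,0,0],[0.02,0,0.63,0,0,0]],
  ],
)

```text
clock: 15.45
eef_pos: [0.5007, 0.0287, 0.0304]
ee_rot: [3.134, -0.205, 0.0]
ft_force: [0.2, 0.6, -0.0]
finger_gap: 0.046
```

```bash
python3 -c "
from b import *
rows([(-26,28,27,0),(20,28,27,0),(28.5,28,27,0)])"
```

```text
t 15.45 u,w,z [-43.8  30.1] 30.4 F u,w,z 0.1 0.6 -0.0 gap 46.0
[0.22, 0.03, 0.04, 0.0, -0.0, -0.0]
[0.8, 0.03, 0.04, 0.0, -0.0, -0.0]
[0.9, 0.03, 0.04, 0.0, -0.0, -0.0]
```

Emit:
send_rows(
  rows=[
    [[0.03,0.02,0.04,0,0,0],[0.1,0.03,0.04,0,0,0],[0.18,0.03,0.04,0,0,0],[0.24,0.03,0.04,0,0,0],[0.3,0.03,0.04,0,0,0],[0.36,0.03,0.04,0,0,0],[0.42,0.03,0.04,0,0,0],[0.48,0.03,0.04,0,0,0]],
  ],
)

```text
clock: 16.25
eef_pos: [0.5389, 0.0212, 0.0272]
ee_rot: [3.134, -0.205, 0.0]
ft_force: [-1.4, 1.2, 1.6]
finger_gap: 0.0461
```

```bash
python3 -c "
from b import *
rows([(20,28,27,0),(28.5,28,27,0)])"
```

```text
t 16.25 u,w,z [-5.  27.7] 27.2 F u,w,z -1.6 1.0 1.6 gap 46.1
[0.31, -0.0, 0.0, 0.0, -0.0, -0.0]
[0.42, -0.0, 0.0, 0.0, -0.0, -0.0]
```

Emit:
send_rows(
  rows=[
    [[0.06,0,0,0,0,0],[0.12,0,0,0,0,0],[0.18,0,0,0,0,0],[0.24,0,0,0,0,0],[0.29,0,0,0,0,0],[0.33,0,0,0,0,0],[0.36,0,0,0,0,0],[0.38,0,0,0,0,0]],
  ],
)

```text
clock: 17.05
eef_pos: [0.5691, 0.0172, 0.0272]
ee_rot: [3.134, -0.205, 0.0]
ft_force: [-0.7, -1.1, 1.0]
finger_gap: 0.0461
```

```bash
python3 -c "
from b import *
rows([(28.5,28,27,0)])"
```

```text
t 17.05 u,w,z [25.6 27.7] 27.2 F u,w,z -0.6 -1.1 1.0 gap 46.1
[0.04, -0.0, 0.0, 0.0, -0.0, -0.0]
```

Emit:
send_rows(
  rows=[
    [[0.01,0,0,0,0,0],[0.02,0,0,0,0,0],[0.03,0,0,0,0,0],[0.035,0,0,0,0,0],[0.035,0,0,0,0,0]],
  ],
)

```text
clock: 17.55
eef_pos: [0.5711, 0.017, 0.0271]
ee_rot: [3.134, -0.205, -0.003]
ft_force: [-9.1, 0.1, 6.5]
finger_gap: 0.0463
```

```bash
python3 -c "
from b import *
rep()"
```

```text
t 17.55 u,w,z [27.5 27.7] 27.1 F u,w,z -9.1 -1.1 6.5 gap 46.3
```

There is contact at u = 27.5 against the predicted 27.7 for flush, at 9 N. I press slightly more to seat it, then back straight off and lift.

Emit:
send_rows(
  rows=[
    [[0.015,0,0,0,0,0],[0.018,0,0,0,0,0],[0.018,0,0,0,0,0]],
  ],
)

```text
clock: 17.85
eef_pos: [0.5712, 0.017, 0.0271]
ee_rot: [3.134, -0.205, -0.009]
ft_force: [-15.2, 1.9, 10.6]
finger_gap: 0.0461
```

Emit:
send_rows(
  rows=[
    [[0,0,0,0,0,0],[-0.05,0,0,0,0,0],[-0.2,0,0,0,0,0],[-0.4,0,0,0,0,0],[-0.5,0,-0.3,0,0,0],[-0.6,0,-0.8,0,0,0],[-0.8,0,-1,0,0,0]],
  ],
)

```text
clock: 18.55
eef_pos: [0.5084, 0.0254, 0.1107]
ee_rot: [3.135, -0.205, -0.003]
ft_force: [0.2, -0.1, 0.9]
finger_gap: 0.046
```

Emit:
send_rows(
  rows=[
    [[-0.4,0,-0.5,0,0,0],[-0.8,0,-1,0,0,0],[-1,0,-1,0,0,0],[-1,0,-1,0,0,0]],
  ],
)

```text
clock: 18.95
eef_pos: [0.4279, 0.0361, 0.1924]
ee_rot: [-3.135, 0.204, -0.003]
ft_force: [0.2, -0.0, -1.3]
finger_gap: 0.046
```

```bash
python3 - <<'E'
from meas import *
from b import *
rep()
c=shot("top");im=c["img"];hsv=cv2.cvtColor(im,cv2.COLOR_RGB2HSV)
m=np.zeros(im.shape[:2],bool);m[228:275,240:330]=((hsv[...,1]<70)&(hsv[...,2]>110))[228:275,240:330]
b,k=box(c,m,.033);print(b,[bf(p/1000).round(1) for p in cv2.boxPoints(b)])
s=shot("scene")
cv2.imwrite("pics/f.png",np.vstack([cv2.resize(im[190:360,190:400,::-1],(420,340),interpolation=cv2.INTER_CUBIC),cv2.resize(s["img"][140:270,200:410,::-1],(420,260),interpolation=cv2.INTER_CUBIC)]))
E
```

```text
t 18.95 u,w,z [-116.9   28.1] 192.4 F u,w,z 0.2 0.0 -1.3 gap 46.0
((610.2153930664062, 11.579719543457031), (90.02964782714844, 60.03950500488281), 83.04834747314453) [array([ 37.4, -17.9]), array([ 97.4, -17.3]), array([96.6, 72.7]), array([36.6, 72.2])]
```

View pics/f.png

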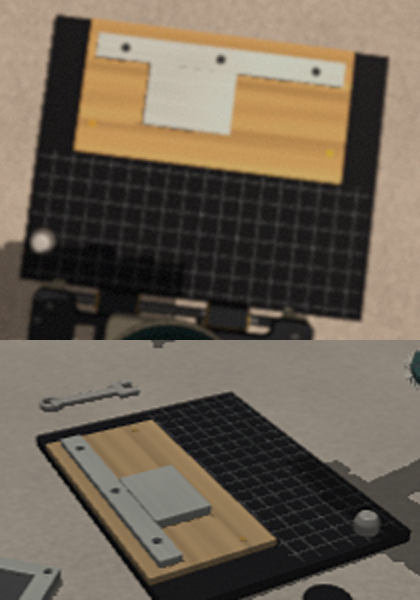

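In both views the blank lies flat, plain face up, against the strip: top (190,95), scene (165,495). The nut and wrench are in place and the tool is clear. I hand it in.

```bash
python3 -c "
from h import *
print(order.job_done(), state()['clock'])"
```

```text
the job is handed in; nothing more can be done
the job is handed in; nothing more can be done
```

The blank is turned over: it lies flat on the spoilboard, pocket down, with its edge against the stop strip. I handed the job in at about 19 s, with the robot clear of everything.

**How it went:** With two fingertips I pushed the blank square against the board's front edge. I led its near edge up and over the board corner by friction; it dropped the last part onto the board by itself. I then pushed it flat along the board to the strip.

**Last checks:**
- **Flush:** the push stopped at 27.5 mm in the board frame, against 27.7 predicted for flush. I seated it at about 18 N and backed straight off.
- **Pictures:** both views show the blank plain face up with no visible gap at the strip, and the nut and wrench in place. I did not measure the gap more closely than that. The jar is only partly in the last crop, but the arm never came near it.

**What disagreed:**
- **Lifting path:** from about 40° the blank rode up onto the board's upper corner instead of staying down on the pallet as I had modelled. Wrist force rose to about 29 N, so I changed to leading it around that corner.
- **Final camera size:** the last measurement gave 60 mm instead of 64 mm and about 0.5° of turn. My colour mask was cut off at the strip, so I relied on the contact position instead.

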